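Gauge three cell wells with a depth rod

ROBOT

A 6-joint arm with a two-finger parallel gripper is mounted at the origin on the work surface. World frame = base frame: x ahead of the robot, y to its left, z up, the work surface at z = 0. Lengths are in m, angles in rad, forces in N, time in s.
With the tool pointing down it reaches from about 0.375 to 0.9 m from the base axis. Payload 3.1 kg.
Tool frame: the origin (TCP) lies on the centre line of the jaws, within the pads' length; the fingertips stand 22 mm ahead of it and the grasp point (between the pads) lies 3 mm ahead of it; z points along the fingers, y is the line along which they close (so a half turn about z gives the same grasp; the last joint's range is limited). The gripper opens to 85 mm and grips with 20 to 120 N. Pads are 22 mm wide; open, the fingers measure 114 mm over their backs; the gripper's body (76 mm by 85 mm) begins 54 mm behind the grasp point. The pads swing forward as they close: fully open they stand 13 mm farther back than shut.
Start: joints at [-0.178, 0.527, 1.433, -0, 1.181, -0.178], TCP at [0.625, 0, 0.253] pointing down, gripper open.
Joint ranges: [-3.08, 3.08], [-0.75, 2.2], [0.22, 2.44], [-1.43, 4.57], [0, 2.65], [-2.85, 2.85]. Speed limits (rad/s): [2.79, 2.79, 3.14, 3.14, 3.14, 3.14].

INTERFACE

Orientations are given as a unit quaternion [x, y, z, w].
In Python, from station import sense, eyes, job gives the robot as it stands.
- The arm moves only by the tool send_path, called by a JSON object that holds its "method" and its "body", one argument or row to a line. Schema: {"type":"object","properties":{"motion":{"type":"array","items":{"type":"array","prefixItems":[{"type":"array","items":{"type":"number"},"minItems":3,"maxItems":3},{"type":"number"},{"type":"number"}],"minItems":3,"maxItems":3},"minItems":1,"maxItems":20},"squeeze":{"type":"number"},"only":{"type":"string"},"quiet":{"type":"boolean"},"lines":{"type":"string"}},"required":["motion"],"additionalProperties":false}. motion is a list of rows, 1 to 20 of them, each written [[dx, dy, dz], turn, opening]: dx, dy, dz in units of 100 mm, then a turn about the tool's z in units of 0.25 rad, then the opening from 0.0 (shut) to 1.0 (fully open); each row is the pose to reach, as a shift and turn from the pose commanded when the call began, along the tool's axes at that moment; what a row does not reach only later rows make up. A row lasts 1/10 s, in which the tool goes at most 0.05 m and 0.15 rad, less where a joint would pass 70% of its speed; a pose out of reach is approached as far as the arm can. The fingers move at their own pace and stop on an object; squeeze is the grip in N (left out, the last holds). Time passes only in rows, so rows that do not move let the fingers close. The tool returns the time, the measured TCP pose, the force, the opening and the grip force at its end. only (a regular expression) keeps the lines of the reply that match it, lines (a string "A,B") keeps lines A to B, and quiet returns only ok. Input that does not fit is refused with a message, and nothing moves.
- sense(): the state, without advancing time (a new reading comes with each control period).
- eyes.snapshot(name): name is "scene" or "side" or "wrist"; returns a dict with "pixels" (384x512x3 uint8, red, green, blue), "range_z" (384x512 float32, m along the optical axis (not along the pixel's ray), 0 where there is no reading), "fov_y" (degrees; the focal length in pixels is half the picture's height over the tangent of half this angle, whatever the lens; pixels are square), "cx", "cy" (the principal point, pixels), "R" (3x3) and "t" (3): a world point X has camera coordinates R X + t; the wrist camera has in their place "hand_eye" (4x4, takes a point from camera to tool coordinates, whose origin is the TCP and whose axes are the flange's). Camera axes: x right, y down, z forward; pixel columns grow to the right and rows downward; lengths in m; the calibration is good to about 2 mm. A picture is of the moment at which its call begins: read the wrist's pose just before it.
- job.sign_off(): hands the job in; it is judged then, once.
The state is a dict: "t": time; "q": joint angles; "qd": joint speeds; "tau": joint torques, N m; "tcp_pos": TCP position; "tool_rot": TCP orientation; "force": force on the tool from outside, world axes, zero at the start; "ft_torque": the same for the moment, N m; "finger_gap": opening from 0.0 (shut) to 1.0 (fully open); "gripper_force": force on a finger pad.
Only numpy, scipy, OpenCV 4.12 (cv2) and the standard library are available. Lean on these libraries where they do the work, as an engineer would, in place of code of your own. Each camera call takes 0.05 s, during which the arm holds its last target. There are 200 camera calls.

TASK

Take the depth rod from its stand by its black handle and gently feel for the bottom of each of the three wells in the grey cell block, one after the other, beginning with the well next to the hose nipple and going along the row. Read from the rod's travel how deep each well is, and leave the rod standing on the bottom of the well that is 35 mm deep, let go. Never press hard with the rod, and leave the other things where they are.

Things in the scene. Friction and masses are not known exactly. Their poses are not given: they have to be found in the camera images.
- probe: The depth rod, 124 mm long, about 110 g, upright in the stand at the start. Origin at the lower tip (nose out); z runs up the rod. From the tip: steel nose 5 mm wide for 6 mm, steel stem 10 mm wide up to 80 mm, then a black square handle 20 x 20 mm (faces square to its x and y) from 80 to 120 mm, with a steel button on top. Hold it by the black handle, not by the steel.
- stem: The rod's steel stem with everything below the handle; same origin and axes as probe.
- nose: The slim nose at the rod's lower end, the only part that meets the floor of a well; origin at its very tip, axes as probe. It is sprung and gives up to 4 mm into the stem (starts to give at 2.5 N, fully in at 12.5 N, then rigid); it does not give under the rod's own weight.
- stand: Aluminium block 60 x 60 x 40 mm fixed to the table, origin at centre of its underside. One blind hole in the middle of its top, 13 mm wide, 30 mm deep, holds the rod: the tip starts 10 mm above the table and the black handle is all above the block (z 90 to 130 mm).
- cell: Grey block fixed to the table, 70 (x) x 180 (y) x 70 mm high; origin at centre of underside. In its top three vertical wells in a row along y, alike from outside, 13 mm wide, 2 mm chamfer: one 25, one 35, one 45 mm deep (rim to flat hard floor), order differs each run. A white hose nipple, 12 mm wide, 20 high, stands on top at the +y end, 35 mm from the nearest well; four 4 mm high screw heads.
- cell_hole0 (a point): Centre of the mouth of the well next to the hose nipple (own y = +35 mm), at the level of the block's top, 70 mm above the table; axes of the cell, z up.
- cell_hole1 (a point): The same for the middle well (own y = -10 mm).
- cell_hole2 (a point): The same for the well farthest from the nipple (own y = -55 mm).
- bottle_a: Bystander: white plastic bottle, 56 mm across, 140 mm high; origin at centre of its underside, z up.
- bottle_b: Bystander: a second bottle like bottle_a.
- beaker: Bystander: glass cup, 70 mm across, 85 mm high; origin at centre of its underside.
- jar: Bystander: squat amber jar with black lid, 52 mm across, 55 mm high; origin at centre of its underside.
- wrench: Bystander: flat steel wrench 150 mm long lying on the table along its own x; origin on its underside.
- clampring: Bystander: aluminium ring, 60 mm across, 12 mm high, lying flat; origin at centre of its underside.

How it is judged:
On the way, in this order (a step that is already met when the one before it is completed fails the run):
1. the rod's nose rests on the floor of the well next to the nipple (horizontal distance between nose and cell_hole0 below 0.008 m and z of nose in the frame of cell_hole0 below -0.021 m and contact force between nose and anything else above 0.5 N), for 0.1 s.
2. the rod's nose rests on the floor of the middle well (horizontal distance between nose and cell_hole1 below 0.008 m and z of nose in the frame of cell_hole1 below -0.021 m and contact force between nose and anything else above 0.5 N), for 0.1 s.
3. the rod's nose rests on the floor of the well farthest from the nipple (horizontal distance between nose and cell_hole2 below 0.008 m and z of nose in the frame of cell_hole2 below -0.021 m and contact force between nose and anything else above 0.5 N), for 0.1 s.
At the end, for the whole second after the job is handed in: The rod stands released and at rest in the 35 mm well: its tip within 8 mm of that well's axis and 32 to 39 mm below the rim, its axis within 0.2 rad of vertical (((horizontal distance between nose and cell_hole0 below 0.008 m and z of nose in the frame of cell_hole0 between -0.039 and -0.032 m) or (horizontal distance between nose and cell_hole1 below 0.008 m and z of nose in the frame of cell_hole1 between -0.039 and -0.032 m) or (horizontal distance between nose and cell_hole2 below 0.008 m and z of nose in the frame of cell_hole2 between -0.039 and -0.032 m)) and angle between probe's own z axis and vertical below 0.2 rad and linear speed of probe below 0.02 m/s); the robot touches nothing.
It fails at once if the rod's steel (stem or nose) is pressed against anything with more than 20 N (contact force between any of stem, nose and anything else above 20 N).
It fails at once if a bystander (bottle, beaker, jar, wrench or ring) is moved more than 20 mm (distance of any of bottle_a, bottle_b, beaker, jar, wrench, clampring from where it was at the start of the episode above 0.02 m).
It also fails if it takes over 67 s, if anything falls off the work surface, if the arm or the gripper's body presses on something with over 40 N, if the wrist force passes 120 N, or if a joint passes its speed limit or range.

## Working session

There is one attempt and no reset: what is moved stays moved. The work goes in short steps, Python scripts to look and compute and a tool call to move; the robot and the scene stay as the last step left them, time stands still between calls to the robot, and variables do not carry over. Pictures are saved under pics/ and viewed, at most 10 in all, crops included, and the job is handed in when it is done.

```bash
ls; mkdir -p pics; cat > h.py <<'E'
import numpy as np,cv2,pickle
from scipy.spatial.transform import Rotation as Rot
from station import sense,eyes,job
def snap(n):
    s=sense(); d=eyes.snapshot(n); d=dict(d)
    if 'hand_eye' in d:
        T=np.eye(4);T[:3,:3]=Rot.from_quat(s['tool_rot']).as_matrix();T[:3,3]=s['tcp_pos']
        M=T@np.array(d['hand_eye']); d['C']=M[:3,3]; d['W']=M[:3,:3]
    else:
        R=np.array(d['R']); d['C']=-R.T@np.array(d['t']); d['W']=R.T
    d['f']=192/np.tan(np.radians(d['fov_y'])/2); return d
def ray(d,u,v): return d['W']@np.array([(u-d['cx'])/d['f'],(v-d['cy'])/d['f'],1.])
def plane(d,u,v,z):
    r=ray(d,u,v); return d['C']+r*(z-d['C'][2])/r[2]
def proj(d,X):
    c=d['W'].T@(np.asarray(X)-d['C']); return d['cx']+d['f']*c[0]/c[2],d['cy']+d['f']*c[1]/c[2]
def cloud(d):
    v,u=np.mgrid[:384,:512]; Z=d['range_z']
    P=np.stack([(u-d['cx'])/d['f']*Z,(v-d['cy'])/d['f']*Z,Z],-1)
    return P@d['W'].T+d['C']
def save(d,p): cv2.imwrite(p,cv2.cvtColor(d['pixels'],cv2.COLOR_RGB2BGR))
E
python3 - <<'E'
from h import *
for n in('scene','side','wrist'):
    d=snap(n);save(d,f'pics/{n}0.png');pickle.dump(d,open(n+'.pkl','wb'));print(n,d['C'],d['W'][:,2],d['f'])
s=sense();print(s['t'],s['tcp_pos'],s['tool_rot'],s['force'])
a=[cv2.imread(f'pics/{n}0.png') for n in('scene','side')]
E
```

```text
pics
scene [0.89793579 0.63540393 0.5489131 ] [-0.41557661 -0.69681302 -0.58459191] 356.01381167072054
side [ 0.1336891  -1.02518506  0.82759333] [ 0.30278236  0.77453297 -0.55535712] 491.02109516907086
wrist [0.62330377 0.07643846 0.37205874] [-0.00143995 -0.30120997 -0.95355675] 342.6498872410466
0.15 [6.24463863e-01 1.29534113e-04 2.52525166e-01] [ 7.07104226e-01  7.07108791e-01 -5.05631538e-04 -7.18537274e-04] [0.73984734 0.16027542 0.928463  ]
```

View pics/scene0.png

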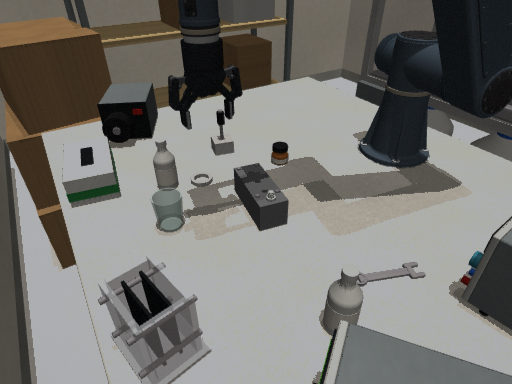

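View pics/side0.png

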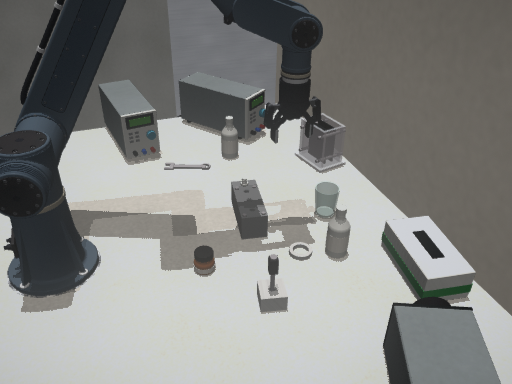

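View pics/wrist0.png

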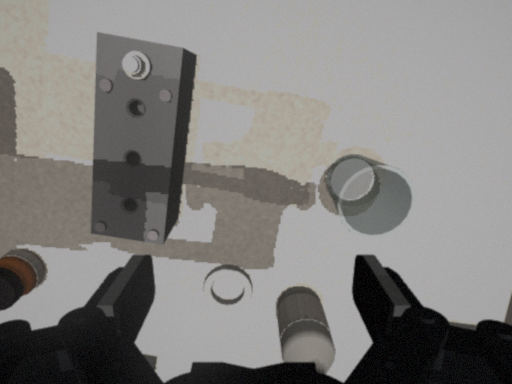

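The scene and side views show the rod in its stand (scene 221,117–150; side 273,258–292). In the wrist view the cell has its nipple at (136,65) and its wells at (137,107), (133,158) and (130,205).

```bash
python3 - <<'E'
from h import *
w=pickle.load(open('wrist.pkl','rb'))
for u,v in((137,107),(133,158),(130,205)):print('rough',plane(w,u,v,.07).round(4))
g=cv2.cvtColor(w['pixels'],cv2.COLOR_RGB2GRAY)
P=cloud(w)
m=(abs(P[...,2]-.07)<.006)&(w['range_z']>0)
m=cv2.morphologyEx(m.astype(np.uint8),cv2.MORPH_CLOSE,np.ones((15,15)))
n,l,st,c=cv2.connectedComponentsWithStats(m);i=l[130,115]
cs=max(cv2.findContours((l==i).astype(np.uint8),0,2)[0],key=cv2.contourArea)
q=np.array([plane(w,*p[0],.07)[:2] for p in cs],np.float32);print('cell rect',cv2.minAreaRect(q))
for n in('scene','side'):
    d=pickle.load(open(n+'.pkl','rb'));P=cloud(d)
    # stand top and handle
    t=(P[...,2]>.033)&(P[...,2]<.047)&(d['range_z']>0)
    u,v=(222,145) if n=='scene' else (272,290)
    R=np.zeros_like(t);R[v-20:v+20,u-25:u+25]=1
    q=P[t&R][:,:2];print(n,'stand top',cv2.minAreaRect(q.astype(np.float32)),np.median(q,0))
    h=(P[...,2]>.085)&(P[...,2]<.14)&(d['range_z']>0);R[:]=0;R[v-60:v+5,u-15:u+15]=1
    q=P[h&R];print('handle',len(q),q.min(0),q.max(0),q.mean(0))
    q=P[h&R&(P[...,2]>.128)]; print('top',q.mean(0) if len(q) else 0,len(q))
crop=cv2.cvtColor(w['pixels'][20:260,70:220],cv2.COLOR_RGB2BGR)
a=cv2.resize(crop,None,fx=2.4,fy=2.4,interpolation=2)
for n,(u,v) in(('side',(272,275)),('scene',(222,130))):
    d=pickle.load(open(n+'.pkl','rb'))
    b=cv2.resize(cv2.cvtColor(d['pixels'][v-40:v+40,u-30:u+30],cv2.COLOR_RGB2BGR),(216,288),interpolation=2)
    if n=='side':e=b
a=np.hstack([a,np.vstack([e,b])]);cv2.imwrite('pics/crop1.png',a)
E
```

```text
rough [0.5234 0.0582 0.07  ]
rough [0.5152 0.0138 0.07  ]
rough [ 0.5077 -0.0309  0.07  ]
cell rect ((0.516870379447937, 0.02321651577949524), (0.17922964692115784, 0.0709371343255043), 80.26451873779297)
scene stand top ((0.46000269055366516, -0.29239708185195923), (0.06607205420732498, 0.06014531850814819), 78.227783203125) [ 0.46304343 -0.28321   ]
handle 113 [ 0.45162667 -0.30402321  0.08618907] [ 0.47196747 -0.27963275  0.13519439] [ 0.46229337 -0.28671807  0.11406208]
top [ 0.46113457 -0.2898244   0.1319149 ] 26
side stand top ((0.45816224813461304, -0.29429250955581665), (0.06392189860343933, 0.06020931527018547), 76.78561401367188) [ 0.45478005 -0.30008117]
handle 203 [ 0.44646797 -0.30698067  0.0864699 ] [ 0.46945776 -0.28124182  0.13712704] [ 0.45582706 -0.29930152  0.11783463]
top [ 0.45705778 -0.29611248  0.13268343] 69
```

View pics/crop1.png

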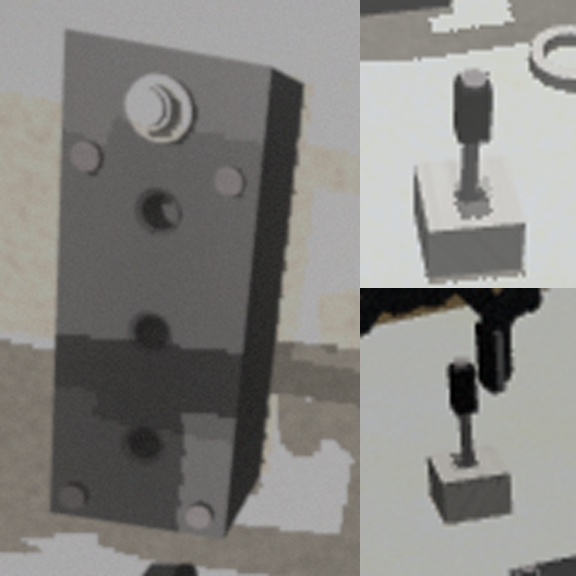

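The crop shows the well mouths clearly, and the rod is upright with its square handle turned roughly like the stand. I'll move above the rod and look with the wrist camera.

The manual's scale: shifts go in units of 100 mm and turns go in units of 0.25 rad. Converting my numbers, -0.293 m is -2.93, -0.166 m is -1.66, 0.2 rad is 0.8.

{"method": "send_path", "body": {
  "motion": [
    [[-2.93,-1.66,0],0.8,1],
    [[-2.93,-1.66,0],0.8,1],
    [[-2.93,-1.66,0],0.8,1],
    [[-2.93,-1.66,0],0.8,1],
    [[-2.93,-1.66,0],0.8,1],
    [[-2.93,-1.66,0],0.8,1],
    [[-2.93,-1.66,0],0.8,1],
    [[-2.93,-1.66,0],0.8,1],
    [[-2.93,-1.66,0],0.8,1],
    [[-2.93,-1.66,0],0.8,1]
  ]
}}

```text
t: 1.15
tcp_pos: [0.4591, -0.292, 0.2531]
tool_rot: [0.774, 0.633, 0.0, -0.0]
force: [0.1, 0.4, -0.4]
finger_gap: 1.001
gripper_force: 0.0
```

```bash
python3 - <<'E'
from h import *
w=snap('wrist');pickle.dump(w,open('wrist1.pkl','wb'));s=sense();print(s['tcp_pos'],Rot.from_quat(s['tool_rot']).as_matrix().round(4))
u,v=map(int,proj(w,[.459,-.293,.13]));print(u,v)
c=w['pixels'][max(v-60,0):v+60,u-80:u+80];cv2.imwrite('pics/w1.png',cv2.resize(c[...,::-1],None,fx=5,fy=5,interpolation=2));print(c.shape,u-80,max(v-60,0))
P=cloud(w);k=w['range_z']>0
for a,b in((.036,.044),(.115,.127),(.13,.14)):
    q=P[k&(P[...,2]>a)&(P[...,2]<b)&(abs(P[...,0]-.459)<.045)&(abs(P[...,1]+.293)<.045)]
    if len(q)>4:print(a,len(q),cv2.minAreaRect(q[:,:2].astype(np.float32)),np.median(q,0),q.max(0))
E
```

```text
[ 0.45938565 -0.29166698  0.25313155] [[ 1.972e-01  9.804e-01 -3.000e-04]
 [ 9.804e-01 -1.972e-01  8.000e-04]
 [ 7.000e-04 -5.000e-04 -1.000e+00]]
254 193
(120, 160, 3) 174 133
0.036 2794 ((0.45813149213790894, -0.2940809726715088), (0.06046857684850693, 0.059507105499506), 77.24154663085938) [ 0.46185234 -0.28655781  0.03887689] [ 0.49274425 -0.25829749  0.04295185]
0.115 113 ((0.45793741941452026, -0.2923857867717743), (0.017600376158952713, 0.019835468381643295), 77.52510070800781) [ 0.4595356  -0.28446825  0.1215889 ] [ 0.46909285 -0.2823238   0.12693792]
0.13 380 ((0.4571366608142853, -0.29353195428848267), (0.017150210216641426, 0.016945188865065575), 70.4271240234375) [ 0.45766794 -0.29334149  0.13285686] [ 0.46729876 -0.28328025  0.13482049]
```

View pics/w1.png

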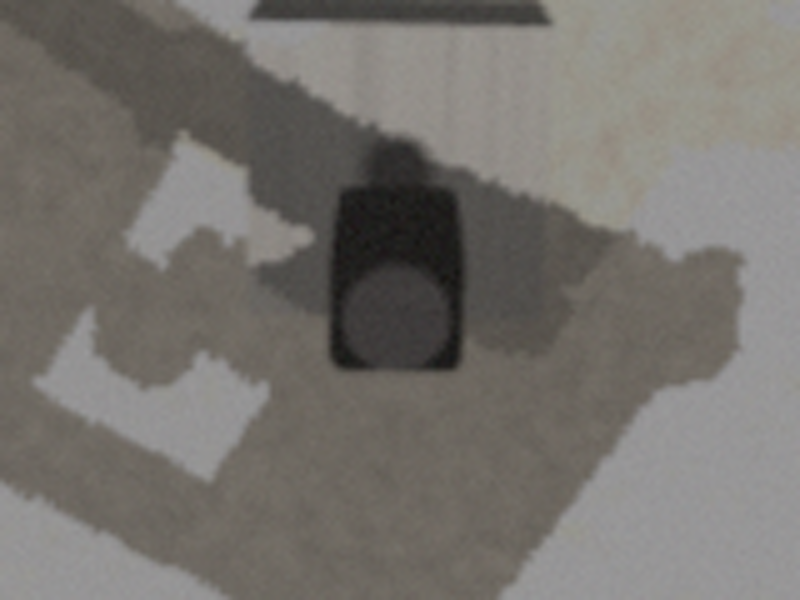

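The rod's square handle lines up with the image axes, with its button at about (253.6,196.4). I'll check the centre from that ray and from the side and scene views.

```bash
python3 - <<'E'
from h import *
w=pickle.load(open('wrist1.pkl','rb'));print(plane(w,253.6,196.4,.134))
u0,v0=174,133
g=cv2.cvtColor(w['pixels'],cv2.COLOR_RGB2GRAY)[v0:v0+120,u0:u0+160]
m=(g[38:75]<45);print([ (np.where(r)[0].min()+u0,np.where(r)[0].max()+u0) for r in m if r.sum()>8][::4])
s=sense();print(s['tcp_pos'])
for n in('scene','side'):
    d=pickle.load(open(n+'.pkl','rb'));print(n,proj(d,[.4577,-.2935,.11]))
    u,v=map(int,proj(d,[.4577,-.2935,.11]))
    gg=cv2.cvtColor(d['pixels'],cv2.COLOR_RGB2GRAY)[v,u-12:u+13];print(u-12,gg)
E
```

```text
[ 0.45798936 -0.29375455  0.134     ]
[(np.int64(243), np.int64(263)), (np.int64(242), np.int64(264)), (np.int64(241), np.int64(265)), (np.int64(241), np.int64(265)), (np.int64(241), np.int64(266)), (np.int64(241), np.int64(265))]
[ 0.45938565 -0.29166698  0.25313155]
scene (np.float64(220.61354838840072), np.float64(117.46098441230222))
208 [174 173 173 175 174 175 174 174 133   7   4   5   8   8   7  22  93 171
  67  24  13   8  35  60 121]
side (np.float64(272.4870806944559), np.float64(265.25841761454546))
260 [210 210 210 211 210 210 209 204  81  63  64  65  64  65  63  65  64  65
 100 208 209 210 211 209 209]
```

To row units: -0.001 m is -0.01, 0.1 m is 1, 0.02 rad is 0.08.

{"method": "send_path", "body": {
  "motion": [
    [[-0.01,-0.01,0.4],0.08,1],
    [[-0.01,-0.01,0.8],0.08,1],
    [[-0.01,-0.01,1],0.08,0.7],
    [[-0.01,-0.01,1],0.08,0.6],
    [[-0.01,-0.01,1],0.08,0.5],
    [[-0.01,-0.01,1],0.08,0.5]
  ],
  "squeeze": 20
}}

```text
t: 1.8
tcp_pos: [0.459, -0.2939, 0.1547]
tool_rot: [0.78, 0.626, 0.0, 0.002]
force: [0.3, -0.7, -0.3]
finger_gap: 0.499
gripper_force: 0.0
```

```bash
python3 -c "
from h import *
s=sense();print(s['tcp_pos'],s['tool_rot'],s['force']);R=Rot.from_quat(s['tool_rot']).as_matrix();print(R.T@(np.array([.458,-.2936,.117])-s['tcp_pos']))"
```

```text
[ 0.45904299 -0.29394763  0.15473416] [7.80059229e-01 6.25703763e-01 2.02882812e-04 1.53606313e-03] [ 0.27656615 -0.70948815 -0.26313193]
[ 0.00017362 -0.00119358  0.0377309 ]
```

{"method": "send_path", "body": {
  "motion": [
    [[0,-0.007,0.2],0,0.5],
    [[0,-0.007,0.37],0,0.4],
    [[0,-0.007,0.37],0,0.3],
    [[0,-0.007,0.37],0,0.28],
    [[0,-0.007,0.37],0,0.26],
    [[0,-0.007,0.37],0,0.2],
    [[0,-0.007,0.37],0,0.2],
    [[0,-0.007,0.37],0,0.1],
    [[0,-0.007,0.37],0,0.0],
    [[0,-0.007,0.37],0,0.0]
  ],
  "squeeze": 20
}}

```text
t: 2.8
tcp_pos: [0.4577, -0.2942, 0.1168]
tool_rot: [0.78, 0.625, 0.0, 0.001]
force: [1.5, -1.5, 3.4]
finger_gap: 0.232
gripper_force: 23.8
```

```bash
python3 - <<'E'
from h import *
s=sense();print(s['tcp_pos'],s['force'],s['finger_gap'],s['gripper_force'])
d=snap('side');c=d['pixels'][200:320,200:360];cv2.imwrite('pics/s2.png',cv2.resize(c[...,::-1],None,fx=4,fy=4,interpolation=2))
E
```

```text
[ 0.45773185 -0.29420178  0.11677684] [ 1.47447672 -1.53516762  3.42046813] 0.2320911786257531 23.77044975757599
```

View pics/s2.png

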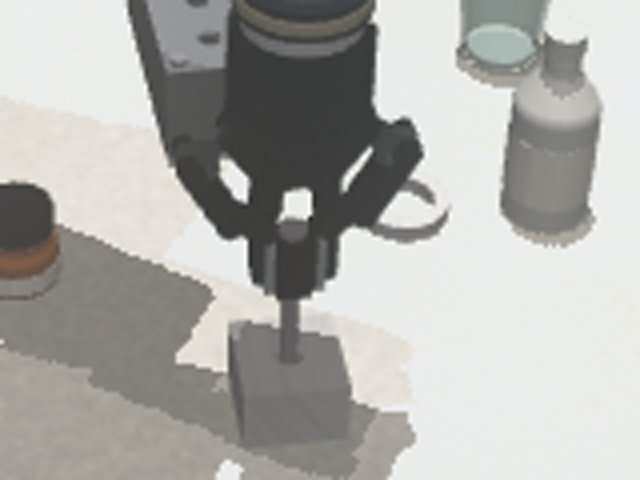

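The rod is held squarely by its handle, upright in the stand. I'll lift it, carry it over the first well and check the tip.

{"method": "send_path", "body": {
  "motion": [
    [[0,0,0],0,0],
    [[0,0,-0.1],0,0],
    [[0,0,-0.3],0,0],
    [[0,0,-0.6],0,0],
    [[0,0,-0.9],0,0],
    [[0,0,-1.3],0,0],
    [[0.3,-0.01,-1.3],0,0],
    [[0.7,-0.03,-1.3],0,0],
    [[1.2,-0.05,-1.3],0,0],
    [[1.7,-0.07,-1.3],0,0],
    [[2.2,-0.09,-1.3],0,0],
    [[2.7,-0.1,-1.3],0,0],
    [[3.1,-0.12,-1.3],0,0],
    [[3.4,-0.13,-1.3],0,0],
    [[3.58,-0.13,-1.3],0,0],
    [[3.58,-0.13,-1.3],0,0],
    [[3.58,-0.13,-1.3],0,0]
  ],
  "squeeze": 40
}}

```text
t: 4.55
tcp_pos: [0.5213, 0.0588, 0.2458]
tool_rot: [0.78, 0.626, -0.001, -0.001]
force: [-0.0, -0.2, -1.8]
finger_gap: 0.227
gripper_force: 43.2
```

```bash
python3 - <<'E'
from h import *
for n in('side','scene'):
    d=snap(n);pickle.dump(d,open(n+'2.pkl','wb'));s=sense();p=s['tcp_pos']
    u,v=map(int,proj(d,[p[0],p[1],.16]));c=d['pixels'][v-40:v+60,u-40:u+40]
    b=cv2.resize(c[...,::-1],None,fx=5,fy=5,interpolation=2)
    print(n,u-40,v-40,b.shape,proj(d,[*p[:2],p[2]-.107]),proj(d,[*p[:2],p[2]-.03]))
    a=b if n=='side' else np.hstack([a,b])
cv2.imwrite('pics/t.png',a)
print(p,s['tool_rot'],s['force'],s['finger_gap'],s['gripper_force'])
E
```

```text
side 205 123 (500, 400, 3) (np.float64(245.7122897739448), np.float64(169.97221852040065)) (np.float64(245.76827271032906), np.float64(144.91304717374453))
scene 225 116 (500, 400, 3) (np.float64(265.2532977751447), np.float64(165.05553747310123)) (np.float64(265.64694024070826), np.float64(133.6622485712263))
[0.52178463 0.05780703 0.24601577] [ 7.80725908e-01  6.24872922e-01 -8.04404858e-04 -4.89929070e-04] [ 0.24991422 -0.3456621  -1.05986937] 0.2291770686130393 43.15918743610382
```

View pics/t.png

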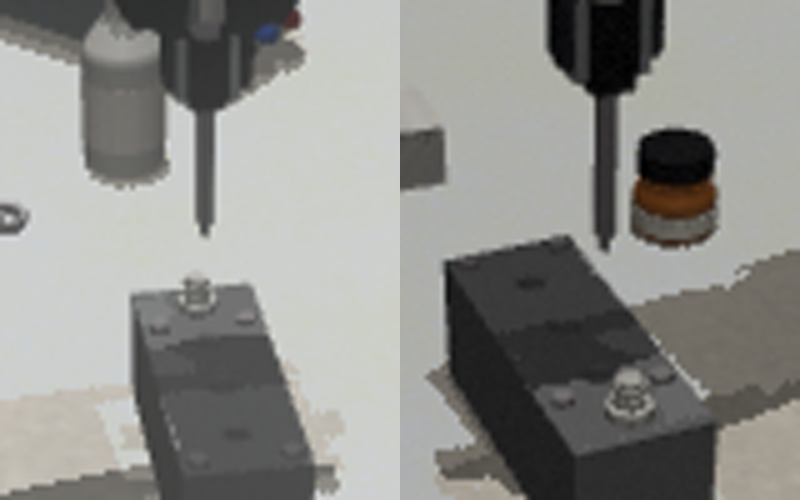

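The side view puts the tip at (246,170.2) and the scene view at (266,165.8). Both match the prediction to within 1 px, so the rod hangs straight with its tip 107 mm below the TCP. Now I'll go into the first well.

To row units: 0.07 m is 0.7, 0.09 m is 0.9.

{"method": "send_path", "body": {
  "motion": [
    [[0,0.007,0.3],0,0],
    [[0,0.007,0.55],0,0],
    [[0,0.007,0.65],0,0],
    [[0,0.007,0.7],0,0],
    [[0,0.007,0.75],0,0],
    [[0,0.007,0.8],0,0],
    [[0,0.007,0.85],0,0],
    [[0,0.007,0.9],0,0],
    [[0,0.007,0.9],0,0],
    [[0,0.007,0.9],0,0]
  ]
}}

```text
t: 5.65
tcp_pos: [0.523, 0.0585, 0.1562]
tool_rot: [0.78, 0.625, -0.0, -0.0]
force: [-1.4, -0.8, -1.5]
finger_gap: 0.227
gripper_force: 43.0
```

{"method": "send_path", "body": {
  "motion": [
    [[0,0,0.01],0,0],
    [[0,0,0.02],0,0],
    [[0,0,0.03],0,0],
    [[0,0,0.03],0,0]
  ]
}}

```text
t: 6.05
tcp_pos: [0.5232, 0.0584, 0.1533]
tool_rot: [0.78, 0.625, -0.0, 0.0]
force: [-1.8, -0.6, -1.4]
finger_gap: 0.225
gripper_force: 43.2
```

{"method": "send_path", "body": {
  "motion": [
    [[0,0,0.01],0,0],
    [[0,0,0.02],0,0],
    [[0,0,0.02],0,0]
  ]
}}

```text
t: 6.35
tcp_pos: [0.5233, 0.0584, 0.1517]
tool_rot: [0.78, 0.625, 0.0, 0.0]
force: [-1.8, -1.1, 3.8]
finger_gap: 0.228
gripper_force: 43.9
```

Contact is at about 25 mm (TCP z 0.1517, force up by about 5 N). I'll hold briefly, then go to the middle well.

{"method": "send_path", "body": {
  "motion": [
    [[0,0,0],0,0],
    [[0,0,0],0,0]
  ]
}}

```text
t: 6.55
tcp_pos: [0.5233, 0.0584, 0.1516]
tool_rot: [0.78, 0.625, 0.0, 0.0]
force: [-2.1, -1.8, 6.0]
finger_gap: 0.229
gripper_force: 44.0
```

{"method": "send_path", "body": {
  "motion": [
    [[0,0,-0.1],0,0],
    [[0,0,-0.25],0,0],
    [[0,0,-0.45],0,0],
    [[-0.2,0.01,-0.45],0,0],
    [[-0.4,0.013,-0.45],0,0],
    [[-0.455,0.013,-0.45],0,0],
    [[-0.455,0.013,-0.45],0,0]
  ]
}}

```text
t: 7.25
tcp_pos: [0.5149, 0.0136, 0.1964]
tool_rot: [0.781, 0.624, 0.001, -0.0]
force: [-0.9, -1.3, -1.1]
finger_gap: 0.233
gripper_force: 43.2
```

```bash
python3 -c "
from h import *
p=[]
for i in range(3):
  s=sense();p.append(s['tcp_pos']);snap('side')
print(np.mean(p,0),s['force'])"
```

```text
[0.51485147 0.01395801 0.1963268 ] [-0.08548716  0.27159106 -1.68144795]
```

{"method": "send_path", "body": {
  "motion": [
    [[0,0,0.1],0,0],
    [[0,0,0.2],0,0],
    [[0,0,0.26],0,0],
    [[0,0,0.32],0,0],
    [[0,0,0.38],0,0],
    [[0,0,0.43],0,0],
    [[0,0,0.48],0,0],
    [[0,0,0.51],0,0],
    [[0,0,0.51],0,0]
  ]
}}

```text
t: 8.3
tcp_pos: [0.5143, 0.0138, 0.1449]
tool_rot: [0.78, 0.625, -0.0, -0.0]
force: [-0.1, -0.1, -1.4]
finger_gap: 0.224
gripper_force: 43.1
```

{"method": "send_path", "body": {
  "motion": [
    [[0,0,0.01],0,0],
    [[0,0,0.02],0,0],
    [[0,0,0.03],0,0],
    [[0,0,0.03],0,0]
  ]
}}

```text
t: 8.7
tcp_pos: [0.5146, 0.0138, 0.1423]
tool_rot: [0.78, 0.625, 0.0, 0.0]
force: [0.6, 1.0, -1.3]
finger_gap: 0.227
gripper_force: 43.1
```

{"method": "send_path", "body": {
  "motion": [
    [[0,0,0.01],0,0],
    [[0,0,0.02],0,0],
    [[0,0,0.02],0,0]
  ]
}}

```text
t: 9.0
tcp_pos: [0.5145, 0.0138, 0.1402]
tool_rot: [0.78, 0.625, -0.0, -0.0]
force: [-0.2, 0.4, -0.8]
finger_gap: 0.228
gripper_force: 43.1
```

No contact at the 35 mm level, so I'll carry on toward 45 mm.

{"method": "send_path", "body": {
  "motion": [
    [[0,0,0.01],0,0],
    [[0,0,0.02],0,0],
    [[0,0,0.02],0,0]
  ]
}}

```text
t: 9.3
tcp_pos: [0.5145, 0.0138, 0.1382]
tool_rot: [0.78, 0.625, -0.0, -0.0]
force: [-0.4, 0.5, -1.5]
finger_gap: 0.229
gripper_force: 43.1
```

{"method": "send_path", "body": {
  "motion": [
    [[0,0,0.02],0,0],
    [[0,0,0.04],0,0],
    [[0,0,0.04],0,0]
  ]
}}

```text
t: 9.6
tcp_pos: [0.5144, 0.0138, 0.134]
tool_rot: [0.78, 0.625, -0.0, -0.0]
force: [-0.6, 0.6, -0.7]
finger_gap: 0.227
gripper_force: 43.1
```

{"method": "send_path", "body": {
  "motion": [
    [[0,0,0.01],0,0],
    [[0,0,0.02],0,0],
    [[0,0,0.02],0,0]
  ]
}}

```text
t: 9.9
tcp_pos: [0.5147, 0.0138, 0.1325]
tool_rot: [0.78, 0.625, 0.0, 0.0]
force: [-0.5, -0.3, 2.7]
finger_gap: 0.228
gripper_force: 43.6
```

The middle well is about 45 mm deep (contact at TCP z 0.1325). Next is the far well, which should be 35 mm.

{"method": "send_path", "body": {
  "motion": [
    [[0,0,0],0,0],
    [[0,0,0],0,0]
  ]
}}

```text
t: 10.1
tcp_pos: [0.5147, 0.0137, 0.1326]
tool_rot: [0.78, 0.625, 0.0, 0.0]
force: [-0.3, 0.1, 2.3]
finger_gap: 0.227
gripper_force: 43.6
```

{"method": "send_path", "body": {
  "motion": [
    [[0,0,-0.1],0,0],
    [[0,0,-0.3],0,0],
    [[0,0,-0.5],0,0],
    [[0,0,-0.64],0,0],
    [[-0.2,0.02,-0.64],0,0],
    [[-0.4,0.03,-0.64],0,0],
    [[-0.452,0.03,-0.64],0,0],
    [[-0.452,0.03,-0.64],0,0]
  ]
}}

```text
t: 10.9
tcp_pos: [0.5075, -0.0314, 0.1965]
tool_rot: [0.781, 0.625, 0.0, -0.0]
force: [-0.0, 0.1, -0.7]
finger_gap: 0.227
gripper_force: 43.2
```

```bash
python3 -c "
from h import *
p=[]
for i in range(3):
  s=sense();p.append(s['tcp_pos']);snap('side')
print(np.mean(p,0),s['force'])"
```

```text
[ 0.50748983 -0.03093555  0.19640857] [ 0.37147973  0.23736212 -1.33340229]
```

To row units: 0.051 m is 0.51, 0.048 m is 0.48.

{"method": "send_path", "body": {
  "motion": [
    [[0,0,0.1],0,0],
    [[0,0,0.2],0,0],
    [[0,0,0.26],0,0],
    [[0,0,0.32],0,0],
    [[0,0,0.38],0,0],
    [[0,0,0.43],0,0],
    [[0,0,0.48],0,0],
    [[0,0,0.51],0,0],
    [[0,0,0.51],0,0]
  ]
}}

```text
t: 11.95
tcp_pos: [0.5074, -0.031, 0.1449]
tool_rot: [0.78, 0.625, -0.0, -0.0]
force: [0.2, 0.0, -0.6]
finger_gap: 0.225
gripper_force: 43.2
```

{"method": "send_path", "body": {
  "motion": [
    [[0,0,0.01],0,0],
    [[0,0,0.02],0,0],
    [[0,0,0.02],0,0]
  ]
}}

```text
t: 12.25
tcp_pos: [0.5077, -0.031, 0.1434]
tool_rot: [0.78, 0.625, 0.0, 0.0]
force: [-0.5, 0.2, -2.2]
finger_gap: 0.229
gripper_force: 43.2
```

To row units: 0.001 m is 0.01.

{"method": "send_path", "body": {
  "motion": [
    [[0,0,0.01],0,0],
    [[0,0,0.01],0,0],
    [[0,0,0.01],0,0]
  ]
}}

```text
t: 12.55
tcp_pos: [0.5079, -0.031, 0.1426]
tool_rot: [0.78, 0.625, 0.0, 0.0]
force: [0.2, 0.0, 2.3]
finger_gap: 0.227
gripper_force: 43.5
```

{"method": "send_path", "body": {
  "motion": [
    [[0,0,0.01],0,0],
    [[0,0,0.01],0,0],
    [[0,0,0.01],0,0]
  ]
}}

```text
t: 12.85
tcp_pos: [0.5079, -0.0311, 0.1416]
tool_rot: [0.78, 0.625, 0.0, 0.0]
force: [-0.3, -0.0, 3.6]
finger_gap: 0.225
gripper_force: 43.8
```

The far well is about 35 mm deep (contact at TCP z ≈0.1426). I'll ease off, release the rod there and retreat.

{"method": "send_path", "body": {
  "motion": [
    [[0,0,-0.01],0,0],
    [[0,0,-0.01],0,0]
  ],
  "squeeze": 20
}}

```text
t: 13.05
tcp_pos: [0.5078, -0.031, 0.1424]
tool_rot: [0.78, 0.625, 0.0, 0.0]
force: [-0.3, 0.7, 2.1]
finger_gap: 0.229
gripper_force: 43.6
```

{"method": "send_path", "body": {
  "motion": [
    [[0,0,-0.01],0,0.25],
    [[0,0,-0.01],0,0.3],
    [[0,0,-0.01],0,0.4],
    [[0,0,-0.01],0,0.5],
    [[0,0,-0.01],0,0.5],
    [[0,0,-0.01],0,0.5]
  ]
}}

```text
t: 13.65
tcp_pos: [0.5076, -0.031, 0.1432]
tool_rot: [0.78, 0.625, -0.0, -0.0]
force: [0.5, 0.0, -1.0]
finger_gap: 0.505
gripper_force: 0.0
```

{"method": "send_path", "body": {
  "motion": [
    [[0,0,-0.1],0,0.5],
    [[0,0,-0.3],0,0.5],
    [[0,0,-0.6],0,0.5],
    [[0,0,-1],0,0.5],
    [[0,0,-1.3],0,0.5],
    [[0,0,-1.3],0,0.5],
    [[0,0,-1.3],0,0.5]
  ]
}}

```text
t: 14.35
tcp_pos: [0.5077, -0.031, 0.2743]
tool_rot: [0.78, 0.625, 0.001, 0.001]
force: [0.5, -0.2, -0.0]
finger_gap: 0.504
gripper_force: 0.0
```

```bash
python3 - <<'E'
from h import *
for n in('side','scene'):
    d=snap(n)
    u,v=map(int,proj(d,[.5077,-.031,.12]));c=d['pixels'][v-50:v+50,u-40:u+40]
    b=cv2.resize(c[...,::-1],None,fx=5,fy=5,interpolation=2);a=b if n=='side' else np.hstack([a,b])
    P=cloud(d);q=P[(d['range_z']>0)&(P[...,2]>.1)&(P[...,2]<.175)&(np.hypot(P[...,0]-.5077,P[...,1]+.031)<.03)];print(n,len(q),q[:,2].max(),q.mean(0),q[q[:,2]>.155].mean(0))
cv2.imwrite('pics/end.png',a)
E
```

```text
side 155 0.16195545072793105 [ 0.49921644 -0.03876223  0.13922925] [ 0.49971627 -0.03471626  0.15860867]
scene 192 0.16008604729560222 [ 0.50536064 -0.02643039  0.13720899] [ 0.5027441  -0.0306696   0.15784854]
```

View pics/end.png

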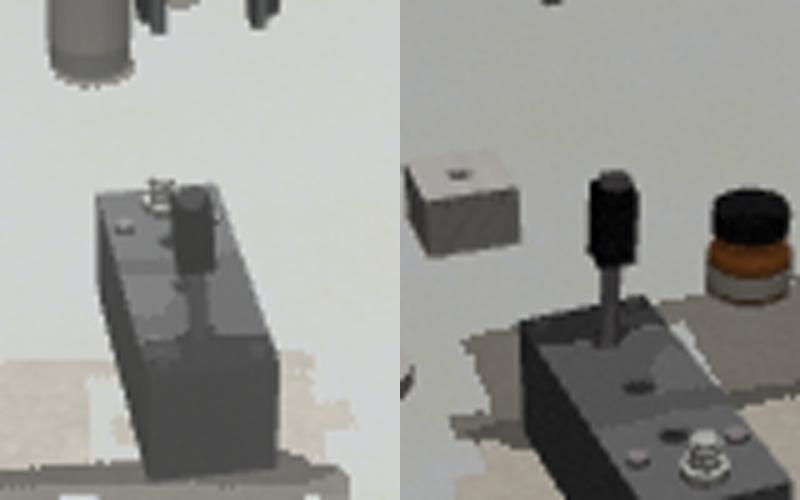

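The rod is standing free in the far well, with its top at z ≈0.159 (tip about 35 mm down) and a slight lean of about 0.05 rad. The gripper is well clear.

```bash
python3 -c "
from station import job
print(job.sign_off())"
```

```text
the job is handed in; nothing more can be done
None
```

I felt all three wells in order and read them as 25 mm (next to the nipple), 45 mm (middle) and 35 mm (far); the rod is left standing released in the far 35 mm well, and the job is handed in, with no verdict shown.

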